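Seat the memory module and snap the laptop's bay cover on

ROBOT

A 6-joint arm with a two-finger parallel gripper is mounted at the origin on the work surface. World frame = base frame: x ahead of the robot, y to its left, z up, the work surface at z = 0. Lengths are in m, angles in degrees, forces in N, time in s.
With the tool pointing down it reaches from about 0.275 to 0.75 m from the base axis. Payload 10.2 kg.
Tool frame: the origin (TCP) lies between the finger pads; the fingertips stand env.tcp_to_tips ahead of it and the grasp point (between the pads) lies 5 mm behind it (env.tcp_to_tips is the distance from the TCP to the fingertips, in m); z points along the fingers, y is the line along which they close (so a half turn about z gives the same grasp; the last joint's range is limited). The gripper opens to 85 mm and grips with 20 to 120 N. Pads are 22 mm wide; open, the fingers measure 114 mm over their backs; the gripper's body (76 mm by 85 mm) begins 54 mm behind the grasp point. The pads swing forward as they close: fully open they stand 13 mm farther back than shut.
Start: joints at [59.049, 17.928, 85.812, -0, 76.261, -12.8], TCP at [0.164, 0.499, 0.245] pointing down, gripper open.
Joint ranges: [-168.41, 168.41], [-55.51, 124.54], [10.69, 146.95], [-70.63, 250.63], [1, 178], [-165.06, 165.06]. Speed limits (degrees/s): [136.94, 136.94, 172.46, 180, 180, 180].

INTERFACE

Orientations are given as a 3x3 rotation matrix whose columns are the frame's x, y, z axes.
In Python, from workcell import env, cams, ticket gives the robot as it stands.
- The arm moves only by the tool play_rows, never from a script. Its argument "series" is a list that holds one entry, the list of rows, each a list of 7 numbers: the shift along the tool's x, y, z in mm, then the turn, a rotation vector about the tool's x, y, z in degrees, then the finger opening in mm, from 0 to 85.4. In form: [[[tx, ty, tz, ax, ay, az, grip], ...]]. A call has exactly 10 rows; each row shifts and turns the commanded pose from where the row before left it, along the tool's axes as they then stand; what a row does not reach is not made up. A row lasts 1/10 s, in which the tool goes at most 50 mm and 8.59 degrees, less where a joint would pass 70% of its speed; a pose out of reach is approached as far as the arm can. A call is refused whole if a number of a shift passes 50 or a number of a turn 8.59, either way. A call with a gripper value outside its range is refused whole. The fingers move at their own pace and stop on an object; "grip_force" is the grip in N (left out, the last holds). Time passes only in rows, so rows that do not move let the fingers close, or fill a call up. It gives the time, the measured TCP pose, the force, the opening and the grip force at its end, in the units of the state.
- env.sense(): the state, without advancing time (a new reading comes with each control period).
- cams.get_image(name): name is "scene" or "top" or "wrist"; returns a dict with "color" (480x640x3 uint8, red, green, blue), "range_z" (480x640 float32, m along the optical axis (not along the pixel's ray), 0 where there is no reading), "fx", "fy", "cx", "cy" (pixels), "extrinsics" (4x4, takes a point from camera to world coordinates). Camera axes: x right, y up, looking along -z (the intrinsics and any distortion apply to the point x, -y, -z); pixel columns grow to the right and rows downward; lengths in m; the calibration is good to about 2 mm. A picture is of the moment at which its call begins.
- ticket.sign_off(): hands the job in; it is judged then, once.
The state is a dict: "time_s": time; "joint_pos": joint angles; "joint_velocities": joint speeds; "joint_efforts": joint torques, N m; "tool_pos": TCP position; "tool_rot": TCP orientation; "force": force on the tool from outside, world axes, zero at the start; "torque": the same for the moment, N m; "width": opening from 0.0 (shut) to 1.0 (fully open); "grip_force": force on a finger pad.
Only numpy, scipy, OpenCV 4.12 (cv2) and the standard library are available. Lean on these libraries where they do the work, as an engineer would, in place of code of your own. Each camera call takes 0.05 s, during which the arm holds its last target. There are 200 camera calls.

TASK

The laptop lies upside down with its memory bay open and the new memory module standing up at a slant in its socket. Press the module down until it lies flat, then set the loose bay cover over the bay and press it on one corner after another until all four corners have clicked fully home. Leave the mouse, the earbud case, the phone and the old module where they are.

Things in the scene. Friction and masses are not known exactly. Their poses are not given: they have to be found in the camera images.
- laptop: Dark grey closed laptop lying on its lid, underside up, 26 mm thick; it does not slide. Origin: on the table straight below the centre of the open memory bay, which is off the laptop's middle. x along the short side, from -100 to +130 mm; y along the long side, from -80 to +250 mm. Rubber feet 2 mm high near its edges, more than 80 mm in x from the bay's centre.
- bay (a point): Centre of the bay's opening, level with the laptop's underside, 26 mm above the table; axes as the laptop's. The bay is a hole 57 mm (x) by 100 mm (y), its floor 12.5 mm down. In its four corners, at x = +-22.5, y = +-48 mm, sprung steel catches just below the rim take the cover's legs.
- module (a joint): Hinge of the new memory module in the bay. 0: standing up at a slant, free edge about 29 mm above the table (3 mm proud of the laptop); 0.42 rad: flat between the side clips, chip tops 19.5 mm above the table. It is stiff and stays where it is left. It takes about 8 N near the free edge; shut fingertips fit into the bay there.
- module_edge (a point): Top of the module 2 mm from its free edge, at the middle of its length; moves with it. The module is a green board 30 x 68 mm, 3 mm thick, with black chips, long side along the laptop's y. Its socket and hinge are at laptop x = +16.5 mm, 16.5 mm above the table; the free edge is towards -x (laptop x = -11 mm up, -13.5 mm flat).
- cover: Loose bay cover: dark grey hatch 62 mm (x) by 109 mm (y), 40 g, lying outer face up. A 5.5 mm plate on four legs 10 mm high at x = +-22.5, y = +-44 mm; on the table its top is 15.5 mm up. Origin: centre, at the legs' feet. A half turn makes no difference. Its corners bend a little, so each goes down by itself. Hold it across its width at mid-length.
- cover_mid (a point): Middle of the cover's vent-slotted top. Laid over the bay, cover x and y along the laptop's, the legs dip 4 mm into the bay and rest on the catches: plate 6 mm above the underside, top 38 mm above the table; it finds its place from 2 mm off. Pressed on top over a leg, a corner snaps down at about 10 N. Home, the plate lies flat on the underside.
- corner_a (a point): Point on the cover's top over its leg at cover x = -22.5, y = -45 mm. 31.5 mm above the table when all is home (up to 33 mm while a neighbour is still up), 36 to 38 mm when it still rests on its catch.
- corner_b (a point): The same over the leg at x = +22.5, y = -45 mm.
- corner_c (a point): The same over the leg at x = +22.5, y = +45 mm.
- corner_d (a point): The same over the leg at x = -22.5, y = +45 mm.
- mouse: Black computer mouse, 58 x 104 x 34 mm, on the table; bystander. Origin: centre of its underside.
- earbud_case: White rounded earbud case, 48 x 62 x 24 mm, on the table; bystander. Origin: centre of its underside.
- old_module: The old memory module, green board 30 x 68 x 4 mm, lying flat on the laptop's underside beyond the bay; bystander. Origin: centre of its underside.
- phone: Black phone, 74 x 152 x 8 mm, on the table left of the laptop; bystander. Origin: centre of its underside.
Mind the look-alikes: they are no part of the job. There is more than one size of the cover; the job needs the smaller.

How it is judged:
By the outcome, as a careful person would: the job done as asked, in the order asked, and still so for the second after the job is handed in, with the robot touching nothing.
It also fails if it takes over 58 s, if anything falls off the work surface, if the arm or the gripper's body presses on something with over 40 N, if the wrist force passes 120 N, or if a joint passes its speed limit or range.

## Working session

There is one attempt and no reset: what is moved stays moved. The work goes in short steps, Python scripts to look and compute and a tool call to move; the robot and the scene stay as the last step left them, time stands still between calls to the robot, and variables do not carry over. Pictures are saved under pics/ and viewed, at most 10 in all, crops included, and the job is handed in when it is done.

Besides the shell and the picture viewer there is one more tool, called after ">>>" as name(argument=value, ...), one argument or row to a line, values as JSON. play_rows: Moves the arm, as the interface text tells. Its arguments: {"type":"object","properties":{"series":{"type":"array","items":{"type":"array","items":{"type":"array","items":{"type":"number"}}}},"grip_force":{"type":"number"}},"required":["series"]}

```bash
mkdir -p pics; ls
python3 - <<'E'
from workcell import env,cams,ticket
import cv2,numpy as np
s=env.sense();print(s['time_s'],s['tool_pos'],s['tool_rot'],env.tcp_to_tips)
for n in ['top','scene']:
    d=cams.get_image(n);cv2.imwrite(f'pics/{n}0.png',d['color'][:,:,::-1]);np.savez(f'pics/{n}0.npz',**d)
    print(n,d['fx'],d['fy'],d['cx'],d['cy'],np.round(d['extrinsics'],3).tolist(),[k for k in d])
E
```

```text
pics
0.0 [0.16340933 0.49865293 0.24471234] [[-9.50246990e-01  3.11496623e-01 -7.15250133e-04]
 [ 3.11497285e-01  9.50246319e-01 -1.17234033e-03]
 [ 3.14483753e-04 -1.33681134e-03 -9.99999057e-01]] 0.014
top 458.6442236069748 458.6442236069748 322.8277183144102 235.65531873891538 [[0.001, 0.992, -0.123, 0.287], [-1.0, 0.001, -0.003, 0.022], [-0.003, 0.123, 0.992, 1.122], [0.0, 0.0, 0.0, 1.0]] ['color', 'range_z', 'fx', 'fy', 'cx', 'cy', 'extrinsics']
scene 610.8668150437139 610.8668150437139 323.00324961128615 244.6882154453457 [[0.381, -0.725, 0.573, 1.367], [0.924, 0.291, -0.246, -0.396], [0.012, 0.624, 0.781, 1.368], [0.0, 0.0, 0.0, 1.0]] ['color', 'range_z', 'fx', 'fy', 'cx', 'cy', 'extrinsics']
```

View pics/top0.png

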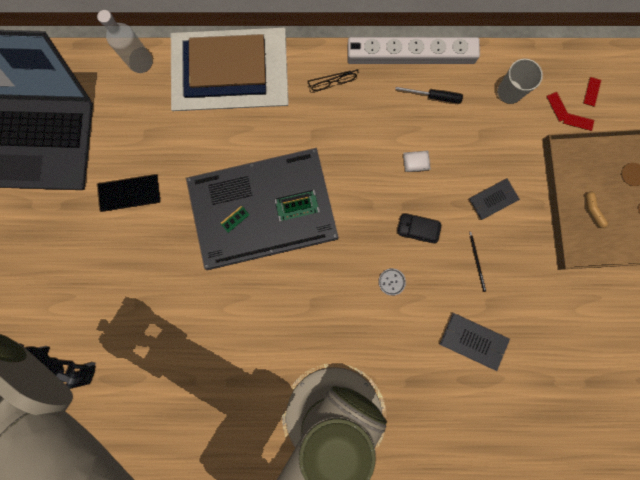

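View pics/scene0.png

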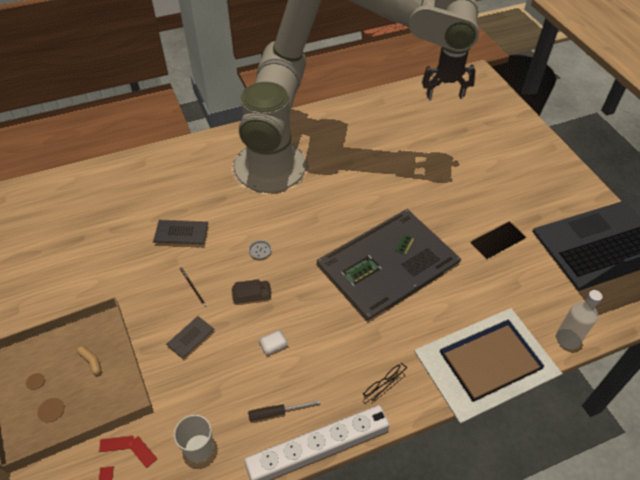

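The top view shows the laptop at (262,208), with its bay and upright module at (297,206) and the old module at (235,217). These could be mistaken for the cover:
- the small hatch at (494,199)
- the larger hatch at (475,341)
- the mouse at (419,228)
- the phone at (129,193)

The small hatch is about 45 px long (about 109 mm), so it's my choice. I'll check its size by measurement and in a close crop.

```bash
cat > h.py <<'E'
import numpy as np,cv2
from scipy.spatial.transform import Rotation as R
def ray(d,uv,z):
    uv=np.atleast_2d(uv).astype(float);E=d['extrinsics']
    c=np.c_[(uv[:,0]-d['cx'])/d['fx'],-(uv[:,1]-d['cy'])/d['fy'],-np.ones(len(uv))]@E[:3,:3].T
    o=E[:3,3];return o+c*((z-o[2])/c[:,2])[:,None]
def rect(pts):
    (c,s,a)=cv2.minAreaRect((pts[:,:2]*1000).astype(np.float32))
    if s[0]<s[1]: a+=90; s=s[::-1]
    return np.round(c,1),np.round(s,1),round((a+90)%180-90,1)  # a: world angle of the long side
E
python3 - <<'E'
from h import *
d=dict(np.load('pics/top0.npz'));im=d['color'].astype(int)
hsv=cv2.cvtColor(d['color'],cv2.COLOR_RGB2HSV)
m=((im.max(2)<90)&(im.max(2)-im.min(2)<22)).astype(np.uint8)
for n,(x0,x1,y0,y1),z in [('laptop',(180,345,140,275),.026),('small',(462,528,172,226),.0155),('big',(430,520,305,378),.0155)]:
    mm=np.zeros_like(m);mm[y0:y1,x0:x1]=m[y0:y1,x0:x1]
    c=max(cv2.findContours(mm,0,2)[0],key=cv2.contourArea)[:,0]
    print(n,rect(ray(d,c,z)))
g=((im[...,1]>im[...,0]+12)&(im[...,1]>im[...,2]+5)).astype(np.uint8)
for c in cv2.findContours(g[140:275,180:345],0,2)[0]:
    if cv2.contourArea(c)>60: print('green',c.mean(0)+[180,140],rect(ray(d,c[:,0]+[180,140],.027)))
a=cv2.resize(d['color'][165:275,180:345],None,fx=4,fy=4,interpolation=2)[:,:,::-1]
b=cv2.resize(d['color'][165:235,460:530],None,fx=4,fy=4,interpolation=2)[:,:,::-1]
o=np.zeros((730,660,3),np.uint8);o[:440]=a;o[440:720,:280]=b
cv2.imwrite('pics/crop.png',cv2.resize(o,None,fx=.8,fy=.8))
E
```

```text
laptop (array([490.7, 174.8]), array([327.1, 231.8]), -76.5)
small (array([ 516.5, -393.3]), array([108.5,  59.3]), -61.9)
big (array([ 174.1, -332.2]), array([144.8,  80.1]), 65.2)
green [[233.81481481 220.77777778]] (array([462.1, 237.4]), array([68.7, 26.7]), -50.0)
green [[297.08928571 205.35714286]] (array([497.3,  88.7]), array([99.3, 55.6]), -76.3)
```

View pics/crop.png

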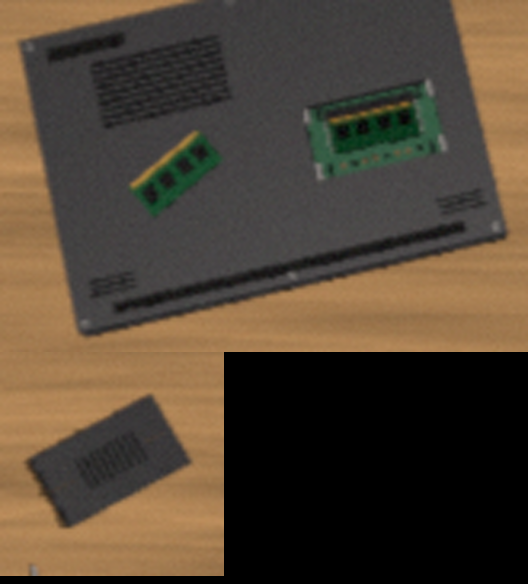

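The crop confirms the choice: the small hatch measures 108×59 mm and the look-alike 145×80 mm. The module's gold contact side (the hinge) is the edge far from the robot. Next I move above the bay.

>>> play_rows(
  series=[
    [[-41,-27,4.5,0,0,0,0],[-41,-27,4.5,0,0,0,0],[-41,-27,4.5,0,0,0,0],[-41,-27,4.5,0,0,0,0],[-41,-27,4.5,0,0,0,0],[-41,-27,4.5,0,0,0,0],[-41,-27,4.5,0,0,0,0],[-41,-27,4.5,0,0,0,0],[-41,-27,4.5,0,0,0,0],[-41,-27,4.5,0,0,0,0]],
  ],
)

```text
time_s: 1.1
tool_pos: [0.4699, 0.1127, 0.2]
tool_rot: [[-0.95, 0.312, -0.0], [0.312, 0.95, 0.0], [0.0, 0.0, -1.0]]
force: [0.3, 0.5, 0.7]
width: 0.004
grip_force: 0.0
```

```bash
cat >> h.py <<'E'
def plan(s,xyz,ang):
    """tool-axis shift (mm) to xyz [mm] in the present tool axes, and the turn (deg) to tool down, tool y at world angle ang"""
    T=np.array(s['tool_rot']);a=np.radians(ang)
    y=np.array([np.cos(a),np.sin(a),0]);z=np.array([0,0,-1.]);G=np.c_[np.cross(y,z),y,z]
    w=R.from_matrix(T.T@G).as_rotvec(degrees=True)
    print('t',round(s['time_s'],2),'pos',np.round(np.array(s['tool_pos'])*1000,1),'F',np.round(s['force'],1),'w',round(s['width'],3))
    dx=np.array(xyz)-np.array(s['tool_pos'])*1000
    print(' shift old axes',np.round(T.T@dx,1),'new axes',np.round(G.T@dx,1),'turn',np.round(w,1))
E
python3 - <<'E'
from h import *
from workcell import env
plan(env.sense(),[487.5,86.6,200],103.5)
E
```

```text
t 1.1 pos [469.9 112.7 200. ] F [0.3 0.5 0.7] w 0.004
 shift old axes [-24.9 -19.3  -0. ] new axes [-11.  -29.5  -0. ] turn [  0.   -0.  -31.7]
```

>>> play_rows(
  series=[
    [[-12.5,-9.6,10,0,0,0,0],[-12.5,-9.6,10,0,0,0,0],[0,0,10,0,0,-5.3,0],[0,0,10,0,0,-5.3,0],[0,0,10,0,0,-5.3,0],[0,0,0,0,0,-5.3,0],[0,0,0,0,0,-5.3,0],[0,0,0,0,0,-5.2,0],[0,0,0,0,0,0,0],[0,0,0,0,0,0,0]],
  ],
)

```text
time_s: 2.1
tool_pos: [0.4865, 0.0891, 0.15]
tool_rot: [[-0.973, -0.233, -0.001], [-0.233, 0.973, 0.0], [0.0, 0.0, -1.0]]
force: [0.7, -0.1, -0.5]
width: -0.002
grip_force: 0.0
```

Run:
```python
from h import *
from workcell import env,cams
plan(env.sense(),[487.5,86.6,60],103.5)
d=cams.get_image('wrist');np.savez('pics/w1.npz',**d);cv2.imwrite('pics/w1.png',d['color'][:,:,::-1])
print(d['fx'],np.round(d['extrinsics'],3).tolist())
```

```text
t 2.1 pos [486.5  89.1 150. ] F [ 0.7 -0.1 -0.5] w -0.002
 shift old axes [-0.5 -2.7 90. ] new axes [-0.4 -2.7 90. ] turn [ 0. -0. -0.]
398.272063174951 [[-0.233, -0.923, -0.306, 0.407], [0.972, -0.221, -0.073, 0.071], [-0.0, -0.315, 0.949, 0.278], [0.0, 0.0, 0.0, 1.0]]
```

View pics/w1.png

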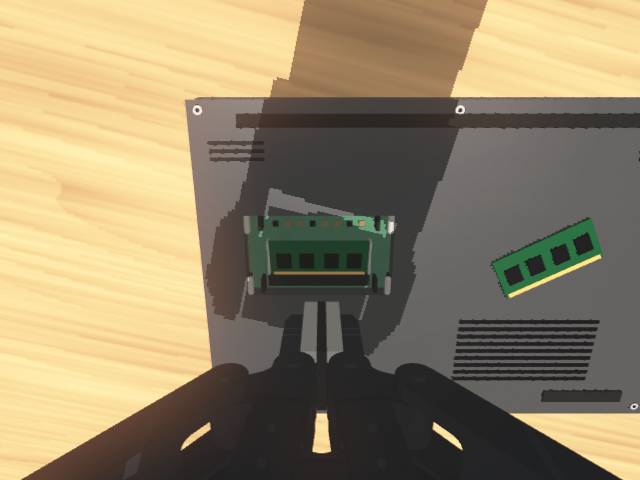

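The wrist view shows the bay opening at about (246–394, 216–293). The module is in it with its free edge at row about 240 and gold contacts at row 273, and the shut fingertips show at (322,303).

Run:
```python
from h import *
from workcell import env
d=dict(np.load('pics/w1.npz'))
p=ray(d,[(246,216),(394,216),(389,293),(250,293)],.026);print(np.round(p*1000,1),rect(p))
im=d['color'].astype(int);rz=d['range_z']
# hole mask by height from range
v,u=np.mgrid[190:305,225:415];z=rz[v,u];E=d['extrinsics']
P=np.stack([(u-d['cx'])/d['fx']*z,-(v-d['cy'])/d['fy']*z,-z],-1)@E[:3,:3].T+E[:3,3]
h=P[...,2];print('laptop z',np.median(h[:15]), 'min',h.min())
bx=np.array([.972,.233]);by=np.array([-.233,.972])
L=(P[...,:2]-[.4964,.0887])
lx=L@bx*1000;ly=L@by*1000
for x in range(-34,32,4):
    k=(abs(lx-x)<2)&(abs(ly)<20)
    print(x,np.round(np.median(h[k])*1000,1) if k.any() else None,end='; ')
print()
for y in range(-56,58,4):
    k=(abs(ly-y)<2)&(abs(lx+20)<4)
    print(y,np.round(np.median(h[k])*1000,1) if k.any() else None,end='; ')
c=np.array([496.4,88.7]);plan(env.sense(),[*(c-9.5*bx),37],103.5)
```

```text
[[481.7  38.5  26. ]
 [459.2 132.4  26. ]
 [513.  145.   26. ]
 [535.6  50.9  26. ]] (array([497.4,  91.7]), array([97.1, 55.3]), -76.5)
laptop z 0.025579658556830726 min 0.010429238046589129
-34 25.7; -30 25.6; -26 25.6; -22 13.6; -18 13.6; -14 13.2; -10 13.5; -6 25.4; -2 25.0; 2 24.6; 6 23.4; 10 21.7; 14 18.7; 18 17.8; 22 18.7; 26 18.6; 30 19.8; 
-56 25.7; -52 25.6; -48 25.5; -44 23.5; -40 13.2; -36 20.2; -32 13.1; -28 13.7; -24 13.1; -20 13.6; -16 13.2; -12 13.5; -8 13.4; -4 13.5; 0 14.0; 4 14.0; 8 14.0; 12 13.1; 16 13.6; 20 13.2; 24 13.5; 28 13.3; 32 13.8; 36 13.2; 40 20.8; 44 13.6; 48 14.3; 52 25.3; 56 25.7; t 2.15 pos [486.5  89.  150.1] F [ 0.   0.2 -0.2] w 0.002
 shift old axes [-1.000e-01 -2.600e+00  1.131e+02] new axes [ -0.   -2.6 113.1] turn [ 0. -0. -0.]
```

>>> play_rows(
  series=[
    [[-2,-1.6,34,0,0,0,0],[0,0,34,0,0,0,0],[0,0,34,0,0,0,0],[0,0,2,0,0,0,0],[0,0,2,0,0,0,0],[0,0,2,0,0,0,0],[0,0,2,0,0,0,0],[0,0,2,0,0,0,0],[0,0,2,0,0,0,0],[0,0,2,0,0,0,0]],
  ],
)

```text
time_s: 3.15
tool_pos: [0.4889, 0.0873, 0.0352]
tool_rot: [[-0.972, -0.234, -0.0], [-0.234, 0.972, -0.0], [0.0, -0.0, -1.0]]
force: [-5.2, -1.2, 9.9]
width: -0.002
grip_force: 4.7
```

>>> play_rows(
  series=[
    [[0,0,0.7,0,0,0,0],[0,0,0.7,0,0,0,0],[0,0,0.6,0,0,0,0],[0,0,0.5,0,0,0,0],[0,0,0,0,0,0,0],[0,0,0,0,0,0,0],[0,0,0,0,0,0,0],[0,0,0,0,0,0,0],[0,0,0,0,0,0,0],[0,0,0,0,0,0,0]],
  ],
)

```text
time_s: 4.15
tool_pos: [0.4889, 0.0874, 0.0331]
tool_rot: [[-0.972, -0.234, -0.0], [-0.234, 0.972, -0.0], [0.0, -0.0, -1.0]]
force: [-6.6, -1.6, 11.4]
width: -0.003
grip_force: 5.7
```

>>> play_rows(
  series=[
    [[0,0,0.7,0,0,0,0],[0,0,0.7,0,0,0,0],[0,0,0.6,0,0,0,0],[0,0,0,0,0,0,0],[0,0,0,0,0,0,0],[0,0,0,0,0,0,0],[0,0,-12,0,0,0,0],[0,0,-35,0,0,0,0],[0,0,-35,0,0,0,0],[0,0,-35,0,0,0,0]],
  ],
)

```text
time_s: 5.15
tool_pos: [0.4891, 0.0875, 0.1489]
tool_rot: [[-0.972, -0.234, 0.001], [-0.234, 0.972, -0.0], [-0.001, -0.0, -1.0]]
force: [0.2, 0.5, -0.1]
width: -0.005
grip_force: 0.0
```

Run:
```python
from h import *
from workcell import env,cams
plan(env.sense(),[516.5,-393.3,150],28.1)
d=cams.get_image('wrist');np.savez('pics/w2.npz',**d);cv2.imwrite('pics/w2.png',d['color'][180:320,200:440,::-1].repeat(2,0).repeat(2,1))
v,u=np.mgrid[190:305,225:415];rz=d['range_z'];z=rz[v,u];E=d['extrinsics']
P=np.stack([(u-d['cx'])/d['fx']*z,-(v-d['cy'])/d['fy']*z,-z],-1)@E[:3,:3].T+E[:3,3]
L=(P[...,:2]-[.4975,.0899])*1000;lx=L@[.972,.233];ly=L@[-.233,.972]
for x in range(-32,32,2):
    k=(abs(lx-x)<1)&(abs(ly)<30);print(x,np.round(np.percentile(P[...,2][k]*1000,[10,50,90]),1) if k.any() else None,end='; ')
```

```text
t 5.15 pos [489.1  87.5 148.9] F [ 0.2  0.5 -0.1] w -0.005
 shift old axes [  85.9 -473.8   -1.1] new axes [-437.  -202.3   -1.1] turn [ 0.   0.1 75.4]
-32 [24.8 25.6 26.5]; -30 [24.8 25.5 26.4]; -28 [24.8 25.5 26.2]; -26 None; -24 [12.4 13.1 14. ]; -22 [12.2 13.2 14.2]; -20 [ 12.5  14.  139.9]; -18 [12.6 13.8 14.8]; -16 [12.2 13.  14. ]; -14 [12.3 13.1 13.9]; -12 [12.9 16.2 17.5]; -10 [15.9 16.7 17.6]; -8 [16.2 16.9 17.7]; -6 [16.1 16.8 17.8]; -4 [15.9 16.6 17.6]; -2 [16.2 18.3 19.6]; 0 [16.4 18.7 19.6]; 2 [16.7 18.7 19.7]; 4 [16.5 18.7 19.8]; 6 [16.4 18.8 19.9]; 8 [16.7 18.9 19.8]; 10 [16.  17.  17.8]; 12 [16.  16.7 17.6]; 14 [16.1 16.9 17.6]; 16 [16.1 17.1 17.9]; 18 [16.8 18.4 19.3]; 20 [17.9 18.8 19.4]; 22 [17.8 18.6 19.4]; 24 [17.9 18.6 19.3]; 26 [17.4 17.9 18.2]; 28 [12.7 13.8 23.3]; 30 [14.  21.2 25.8];
```

View pics/w2.png

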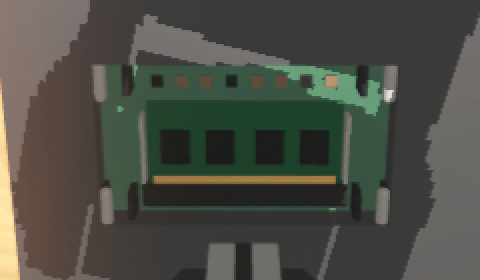

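The module is now flat: its board is level at about 16.7 mm across its width, with chip tops at about 19 mm. Next is the cover.

>>> play_rows(
  series=[
    [[8.6,-47.4,0,0,0,0,0],[8.6,-47.4,0,0,0,0,0],[8.6,-47.4,0,0,0,0,0],[8.6,-47.4,0,0,0,0,0],[8.6,-47.4,0,0,0,0,0],[8.6,-47.4,0,0,0,0,0],[8.6,-47.4,0,0,0,0,0],[8.6,-47.4,0,0,0,0,85],[8.6,-47.4,0,0,0,0,85],[8.6,-47.4,0,0,0,0,85]],
  ],
)

```text
time_s: 6.2
tool_pos: [0.5164, -0.3955, 0.1474]
tool_rot: [[-0.972, -0.234, 0.001], [-0.234, 0.972, -0.001], [-0.001, -0.001, -1.0]]
force: [1.4, 0.1, 0.4]
width: 0.502
grip_force: 0.0
```

>>> play_rows(
  series=[
    [[0,0,0,0,0,8.4,85],[0,0,0,0,0,8.4,85],[0,0,0,0,0,8.4,85],[0,0,0,0,0,8.4,85],[0,0,0,0,0,8.4,85],[0,0,0,0,0,8.4,85],[0,0,0,0,0,8.4,85],[0,0,0,0,0,8.4,85],[0,0,0,0,0,8.2,85],[0,0,0,0,0,0,85]],
  ],
)

```text
time_s: 7.2
tool_pos: [0.5166, -0.3935, 0.1472]
tool_rot: [[-0.471, 0.882, 0.0], [0.882, 0.471, -0.0], [-0.001, 0.0, -1.0]]
force: [-0.1, -1.8, 0.2]
width: 0.998
grip_force: 0.0
```

Run:
```python
from h import *
from workcell import env,cams
s=env.sense()
d=cams.get_image('wrist');np.savez('pics/w3.npz',**d);cv2.imwrite('pics/w3.png',d['color'][:,:,::-1])
v,u=np.mgrid[0:480,0:640];z=d['range_z'];E=d['extrinsics']
P=np.stack([(u-d['cx'])/d['fx']*z,-(v-d['cy'])/d['fy']*z,-z],-1)@E[:3,:3].T+E[:3,3]
m=((P[...,2]>.011)&(P[...,2]<.02)&(np.hypot(P[...,0]-.5165,P[...,1]+.393)<.09)).astype(np.uint8)
m=cv2.morphologyEx(m,cv2.MORPH_CLOSE,np.ones((5,5)))
c=max(cv2.findContours(m,0,2)[0],key=cv2.contourArea)[:,0]
print(c.min(0),c.max(0));r=rect(ray(d,c,.0155));print(r)
plan(s,[*r[0],16],r[2]+90)
```

```text
[276 155] [371 307]
(array([ 517.2, -392.4]), array([108.4,  61.5]), -61.8)
t 7.2 pos [ 516.6 -393.5  147.2] F [-0.1 -1.8  0.2] w 0.998
 shift old axes [  0.8   1.  131.2] new axes [  0.7   1.  131.2] turn [ 0.   0.  -0.1]
```

View pics/w3.png

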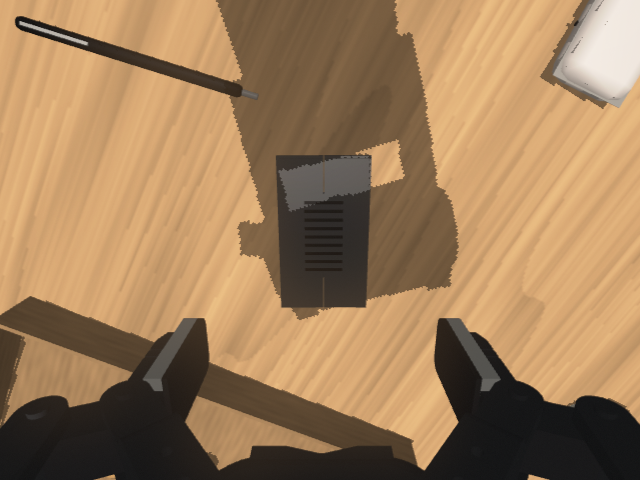

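The wrist view shows the hatch at (276–371, 155–307), squarely between the open fingers.

>>> play_rows(
  series=[
    [[0.8,1,32,0,0,0,85],[0,0,32,0,0,0,85],[0,0,32,0,0,0,85],[0,0,20,0,0,0,85],[0,0,10,0,0,0,85],[0,0,5,0,0,0,85],[0,0,0,0,0,0,50],[0,0,0,0,0,0,50],[0,0,0,0,0,0,50],[0,0,0,0,0,0,50]],
  ],
  grip_force=40,
)

```text
time_s: 8.25
tool_pos: [0.5175, -0.3927, 0.0167]
tool_rot: [[-0.472, 0.882, 0.001], [0.882, 0.472, -0.001], [-0.002, 0.0, -1.0]]
force: [-0.2, -0.4, 0.8]
width: 0.712
grip_force: 44.9
```

Run:
```python
from h import *
from workcell import env,cams
plan(env.sense(),[498,91,150],13.5)
```

```text
t 8.25 pos [ 517.5 -392.7   16.7] F [-0.2 -0.4  0.8] w 0.712
 shift old axes [ 435.3  211.2 -133.9] new axes [ 474.8   94.  -133.3] turn [ 0.   0.1 14.7]
```

>>> play_rows(
  series=[
    [[0,0,-25,0,0,0,50],[0,0,-45,0,0,0,50],[0,0,-45,0,0,0,50],[0,0,-19,0,0,0,50],[43.5,21.1,0,0,0,0,50],[43.5,21.1,0,0,0,0,50],[43.5,21.1,0,0,0,0,50],[43.5,21.1,0,0,0,0,50],[43.5,21.1,0,0,0,0,50],[43.5,21.1,0,0,0,0,50]],
  ],
)

```text
time_s: 9.25
tool_pos: [0.5052, -0.1006, 0.1502]
tool_rot: [[-0.472, 0.882, 0.001], [0.882, 0.472, -0.0], [-0.001, 0.0, -1.0]]
force: [1.4, -0.1, -0.9]
width: 0.711
grip_force: 44.8
```

>>> play_rows(
  series=[
    [[43.5,21.1,0,0,0,0,50],[43.5,21.1,0,0,0,0,50],[43.5,21.1,0,0,0,0,50],[43.5,21.1,0,0,0,0,50],[0,0,0,0,0,4.9,50],[0,0,0,0,0,4.9,50],[0,0,0,0,0,4.9,50],[0,0,0,0,0,0,50],[0,0,0,0,0,0,50],[0,0,0,0,0,0,50]],
  ],
)

```text
time_s: 10.25
tool_pos: [0.4979, 0.0907, 0.1499]
tool_rot: [[-0.234, 0.972, 0.0], [0.972, 0.234, -0.0], [-0.0, 0.0, -1.0]]
force: [-0.1, -0.0, -0.8]
width: 0.708
grip_force: 44.8
```

Run:
```python
from h import *
from workcell import env,cams
s=env.sense()
d=cams.get_image('wrist');np.savez('pics/w4.npz',**d);cv2.imwrite('pics/w4.png',d['color'][:,:,::-1])
plan(s,[498,91,90],13.5)
```

```text
t 10.25 pos [497.9  90.7 149.9] F [-0.1 -0.  -0.8] w 0.708
 shift old axes [ 0.3  0.1 59.9] new axes [ 0.3  0.1 59.9] turn [0. 0. 0.]
```

View pics/w4.png

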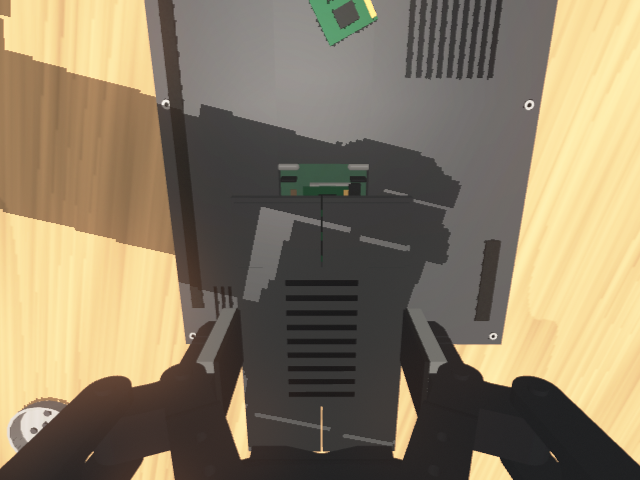

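The wrist view shows the cover held square: its far edge is at row 197, columns 233–411, and beyond it the bay's far end is at row 163, columns 279–368. I'll compare both in world coordinates.

Run:
```python
from h import *
d=dict(np.load('pics/w4.npz'));v,u=np.mgrid[0:480,0:640];z=d['range_z'];E=d['extrinsics']
P=np.stack([(u-d['cx'])/d['fx']*z,-(v-d['cy'])/d['fy']*z,-z],-1)@E[:3,:3].T+E[:3,3]
L=(P[...,:2]-[.498,.091])*1000;lx=L@[.972,.233];ly=L@[-.233,.972];h=P[...,2]*1000
# bay side edges: hole columns just beyond cover
for r in (165,170,175,180,185):
    k=np.where((h[r]<24.2)&(abs(lx[r])<40))[0];print(r,k.min(),k.max(),lx[r,k.min()].round(1),lx[r,k.max()].round(1),ly[r,k.mean().astype(int)].round(1))
q=ray(d,[(279,163.5),(368,163.5)],.026)
f=lambda q:np.c_[((q[:,:2]-[.498,.091])*1000)@[.972,.233],((q[:,:2]-[.498,.091])*1000)@[-.233,.972]].round(1)
print('bay far corners',f(q).tolist())
m=(h>140)&(h<156);k=np.where(m&(v<300)&(v>190));print('cover top z',np.median(h[k]),'edge row',k[0].min())
for r in (200,210,230,260):
    k=np.where(m[r]&(u[r]>200)&(u[r]<440))[0];print(r,k.min(),k.max(),lx[r,k.min()].round(1),lx[r,k.max()].round(1),ly[r,(k.min()+k.max())//2].round(1))
```

```text
165 270 376 -33.3 33.6 47.3
170 279 368 -28.1 28.8 44.2
175 279 367 -28.2 28.8 40.8
180 279 367 -28.1 28.9 37.4
185 279 367 -28.2 28.8 35.0
bay far corners [[-27.4, 50.0], [28.3, 50.1]]
cover top z 147.24976995745007 edge row 195
200 230 413 -32.1 30.1 25.6
210 231 412 -31.7 29.8 17.8
230 232 411 -31.9 30.0 4.5
260 235 408 -31.7 29.9 -18.3
```

Run:
```python
from h import *
d=dict(np.load('pics/w4.npz'))
f=lambda q:np.c_[((q[:,:2]-[.498,.091])*1000)@[.972,.233],((q[:,:2]-[.498,.091])*1000)@[-.233,.972]].round(1)
print(f(ray(d,[(232,196),(411,196),(248,450),(396,450)],.148)).tolist())
```

```text
[[-30.7, 54.6], [28.6, 54.7], [-31.4, -52.4], [30.1, -52.4]]
```

>>> play_rows(
  series=[
    [[-0.5,1.3,30,0,0,0,50],[0,0,35,0,0,0,50],[0,0,30,0,0,0,50],[0,0,8,0,0,0,50],[0,0,2,0,0,0,50],[0,0,2,0,0,0,50],[0,0,1,0,0,0,50],[0,0,1,0,0,0,50],[0,0,1,0,0,0,50],[0,0,0,0,0,0,50]],
  ],
)

```text
time_s: 11.3
tool_pos: [0.4995, 0.0907, 0.0401]
tool_rot: [[-0.233, 0.973, 0.001], [0.973, 0.233, 0.0], [-0.0, 0.001, -1.0]]
force: [0.5, 1.2, 1.3]
width: 0.703
grip_force: 44.9
```

>>> play_rows(
  series=[
    [[0,0,0.5,0,0,0,50],[0,0,0.5,0,0,0,50],[0,0,0.5,0,0,0,50],[0,0,0.3,0,0,0,50],[0,0,0,0,0,0,50],[0,0,0,0,0,0,50],[0,0,0,0,0,0,50],[0,0,0,0,0,0,50],[0,0,0,0,0,0,50],[0,0,0,0,0,0,50]],
  ],
)

```text
time_s: 12.3
tool_pos: [0.4993, 0.0907, 0.038]
tool_rot: [[-0.233, 0.973, -0.0], [0.973, 0.233, 0.0], [0.0, -0.0, -1.0]]
force: [-0.6, 3.1, 1.9]
width: 0.707
grip_force: 45.1
```

>>> play_rows(
  series=[
    [[0,0,0,0,0,0,66],[0,0,0,0,0,0,75],[0,0,0,0,0,0,80],[0,0,0,0,0,0,85],[0,0,0,0,0,0,85],[0,0,-10,0,0,0,85],[0,0,-30,0,0,0,85],[0,0,-35,0,0,0,85],[0,0,-35,0,0,0,0],[0,0,0,0,0,0,0]],
  ],
)

```text
time_s: 13.3
tool_pos: [0.5013, 0.0906, 0.153]
tool_rot: [[-0.233, 0.973, 0.009], [0.973, 0.233, -0.0], [-0.003, 0.008, -1.0]]
force: [0.5, 0.5, -0.3]
width: 0.688
grip_force: 0.0
```

```bash
cat > look.py <<'E'
import sys
from h import *
from workcell import env,cams
s=env.sense();d=cams.get_image('wrist');n=sys.argv[1]
np.savez(f'pics/{n}.npz',**d);cv2.imwrite(f'pics/{n}.png',d['color'][:,:,::-1])
v,u=np.mgrid[0:480,0:640];z=d['range_z'];E=d['extrinsics']
P=np.stack([(u-d['cx'])/d['fx']*z,-(v-d['cy'])/d['fy']*z,-z],-1)@E[:3,:3].T+E[:3,3]
C=np.array([.4983,.0909]);X=np.array([.972,.234]);Y=np.array([-.234,.972])
L=(P[...,:2]-C)*1000;lx=L@X;ly=L@Y;h=P[...,2]*1000
m=((h>28.8)&(h<42)&(abs(lx)<45)&(abs(ly)<70)).astype(np.uint8)
c=max(cv2.findContours(m,0,2)[0],key=cv2.contourArea)[:,0]
print('cover',rect(ray(d,c,float(sys.argv[2]))))
for nm,a,b in zip('abcd',(-22.5,22.5,22.5,-22.5),(-45,-45,45,45)):
    k=(np.hypot(lx-a,ly-b)<7)&(h<60);print(nm,k.sum(),np.round(np.percentile(h[k],[10,50,90]),1) if k.sum() else '',end=' | ')
k=(abs(ly)<75)&(abs(lx)>38)&(abs(lx)<60)&(h<60);print('laptop',np.median(h[k]).round(1))
for nm,a,b in zip('abcd',(-22.5,22.5,22.5,-22.5),(-45,-45,45,45)):
    print(nm,end=' ');q=(C+X*a/1000+Y*b/1000)*1000;plan(s,[*q,52],float(sys.argv[3]))
E
python3 look.py w5 .038 13.5
```

```text
cover (array([498.5,  91.4]), array([108.5,  61.5]), -76.6)
a 301 [36.9 37.7 38.5] | b 298 [36.8 37.6 38.5] | c 412 [35.3 36.3 37.1] | d 409 [35.3 36.1 37. ] | laptop 25.6
a t 13.3 pos [501.3  90.6 153. ] F [ 0.5  0.5 -0.3] w 0.688
 shift old axes [-43.7 -26.1 100.8] new axes [-44.  -25.3 101. ] turn [ 0.5  0.1 -0. ]
b t 13.3 pos [501.3  90.6 153. ] F [ 0.5  0.5 -0.3] w 0.688
 shift old axes [-43.7  18.8 101.2] new axes [-44.   19.7 101. ] turn [ 0.5  0.1 -0. ]
c t 13.3 pos [501.3  90.6 153. ] F [ 0.5  0.5 -0.3] w 0.688
 shift old axes [ 46.3  18.7 101. ] new axes [ 46.   19.6 101. ] turn [ 0.5  0.1 -0. ]
d t 13.3 pos [501.3  90.6 153. ] F [ 0.5  0.5 -0.3] w 0.688
 shift old axes [ 46.2 -26.3 100.6] new axes [ 46.  -25.4 101. ] turn [ 0.5  0.1 -0. ]
```

View pics/w5.png

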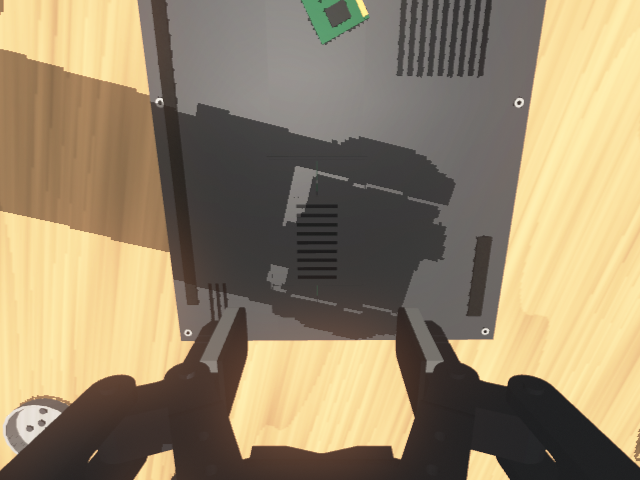

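The cover is seated. All four corners rest on the catches at 36–38 mm, and its centre (498.5, 91.4) is within 1 mm of the bay's. Next I press the corners one at a time, starting with a.

>>> play_rows(
  series=[
    [[0,0,0,0,0,0,0],[-22,-12.2,10,0,0,0,0],[-22,-12.2,25,0,0,0,0],[0,0,30,0,0,0,0],[0,0,20,0,0,0,0],[0,0,10,0,0,0,0],[0,0,2,0,0,0,0],[0,0,2,0,0,0,0],[0,0,2,0,0,0,0],[0,0,0,0,0,0,0]],
  ],
)

```text
time_s: 14.35
tool_pos: [0.486, 0.0422, 0.0474]
tool_rot: [[-0.233, 0.973, 0.001], [0.973, 0.233, -0.0], [-0.0, 0.001, -1.0]]
force: [0.4, 0.1, -0.1]
width: 0.002
grip_force: 0.0
```

>>> play_rows(
  series=[
    [[0,0,0.8,0,0,0,0],[0,0,0.8,0,0,0,0],[0,0,0.8,0,0,0,0],[0,0,0.8,0,0,0,0],[0,0,0.8,0,0,0,0],[0,0,0.5,0,0,0,0],[0,0,0,0,0,0,0],[0,0,0,0,0,0,0],[0,0,0,0,0,0,0],[0,0,0,0,0,0,0]],
  ],
)

```text
time_s: 15.35
tool_pos: [0.4866, 0.0423, 0.0452]
tool_rot: [[-0.233, 0.972, 0.003], [0.972, 0.233, -0.0], [-0.001, 0.002, -1.0]]
force: [-10.1, 3.3, 33.3]
width: 0.002
grip_force: 16.7
```

>>> play_rows(
  series=[
    [[0,0,-15,0,0,0,0],[0,22.5,0,0,0,0,0],[0,22.5,0,0,0,0,0],[0,0,5,0,0,0,0],[0,0,2,0,0,0,0],[0,0,2,0,0,0,0],[0,0,2,0,0,0,0],[0,0,2,0,0,0,0],[0,0,1,0,0,0,0],[0,0,0.5,0,0,0,0]],
  ],
)

```text
time_s: 16.35
tool_pos: [0.5292, 0.0528, 0.0453]
tool_rot: [[-0.233, 0.973, -0.0], [0.973, 0.233, 0.0], [0.0, -0.0, -1.0]]
force: [-11.8, 2.2, 35.3]
width: -0.002
grip_force: 17.1
```

Run:
```python
from h import *
from workcell import env
s=env.sense();C=np.array([498.5,91.3]);X=np.array([.972,.234]);Y=np.array([-.234,.972])
for n,a,b in (('b',22.5,-45),('c',22.5,45),('d',-22.5,45)): print(n);plan(s,[*(C+a*X+b*Y),44],13.5)
```

```text
b
t 16.35 pos [529.2  52.8  45.3] F [-11.8   2.2  35.3] w -0.002
 shift old axes [-0.3  1.6  1.3] new axes [-0.3  1.6  1.3] turn [-0. -0. -0.]
c
t 16.35 pos [529.2  52.8  45.3] F [-11.8   2.2  35.3] w -0.002
 shift old axes [89.7  1.5  1.4] new axes [89.7  1.6  1.3] turn [-0. -0. -0.]
d
t 16.35 pos [529.2  52.8  45.3] F [-11.8   2.2  35.3] w -0.002
 shift old axes [ 89.6 -43.5   1.4] new axes [ 89.6 -43.4   1.3] turn [-0. -0. -0.]
```

Corner b is down, with the tips at 31.3 mm. Next are c and d.

>>> play_rows(
  series=[
    [[0,0,-15,0,0,0,0],[45,1.5,0,0,0,0,0],[45,0,0,0,0,0,0],[0,0,3,0,0,0,0],[0,0,3,0,0,0,0],[0,0,2,0,0,0,0],[0,0,2,0,0,0,0],[0,0,2,0,0,0,0],[0,0,2,0,0,0,0],[0,0,1,0,0,0,0]],
  ],
)

```text
time_s: 17.35
tool_pos: [0.5103, 0.1396, 0.0453]
tool_rot: [[-0.232, 0.973, -0.0], [0.973, 0.232, -0.001], [-0.001, -0.0, -1.0]]
force: [-15.1, -3.4, 39.8]
width: -0.002
grip_force: 19.9
```

>>> play_rows(
  series=[
    [[0,0,-15,0,0,0,0],[0,-22.5,0,0,0,0,0],[0,-22.5,0,0,0,0,0],[0,0,3,0,0,0,0],[0,0,3,0,0,0,0],[0,0,2,0,0,0,0],[0,0,2,0,0,0,0],[0,0,2,0,0,0,0],[0,0,2,0,0,0,0],[0,0,1,0,0,0,0]],
  ],
)

```text
time_s: 18.35
tool_pos: [0.467, 0.1301, 0.0452]
tool_rot: [[-0.233, 0.972, 0.001], [0.972, 0.233, -0.0], [-0.001, 0.001, -1.0]]
force: [-14.7, -2.8, 44.0]
width: -0.002
grip_force: 21.5
```

>>> play_rows(
  series=[
    [[0,0,-15,0,0,0,0],[0,0,-30,0,0,0,0],[-22,12,-35,0,0,0,0],[-22,12,-30,0,0,0,0],[0,0,0,0,0,0,0],[0,0,0,0,0,0,0],[0,0,0,0,0,0,0],[0,0,0,0,0,0,0],[0,0,0,0,0,0,0],[0,0,0,0,0,0,0]],
  ],
)

```text
time_s: 19.35
tool_pos: [0.4996, 0.0931, 0.1526]
tool_rot: [[-0.233, 0.972, -0.001], [0.972, 0.233, 0.0], [0.0, -0.001, -1.0]]
force: [0.4, 0.2, 0.3]
width: -0.001
grip_force: 0.0
```

```bash
python3 look.py w6 .0315 13.5 | head -2
python3 - <<'E'
from h import *
from workcell import cams
d=cams.get_image('top');cv2.imwrite('pics/top1.png',d['color'][:,:,::-1])
E
```

```text
cover (array([499. ,  91.9]), array([108. ,  61.5]), -76.7)
a 281 [30.2 31.1 31.8] | b 282 [30.3 31.1 31.9] | c 396 [30.2 31.1 31.9] | d 384 [30.  31.  31.8] | laptop 25.6
```

View pics/w6.png

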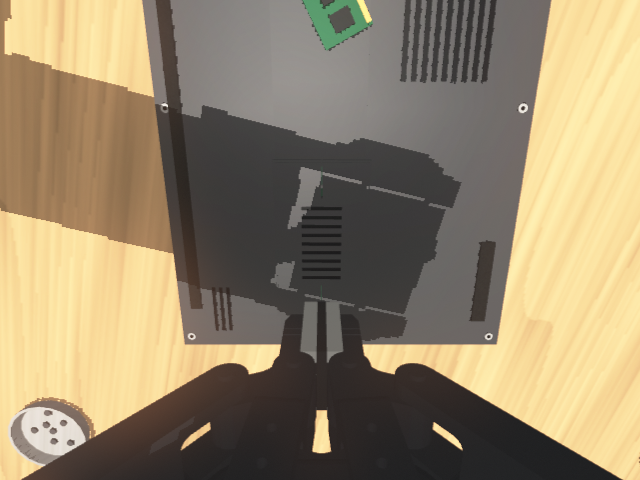

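View pics/top1.png

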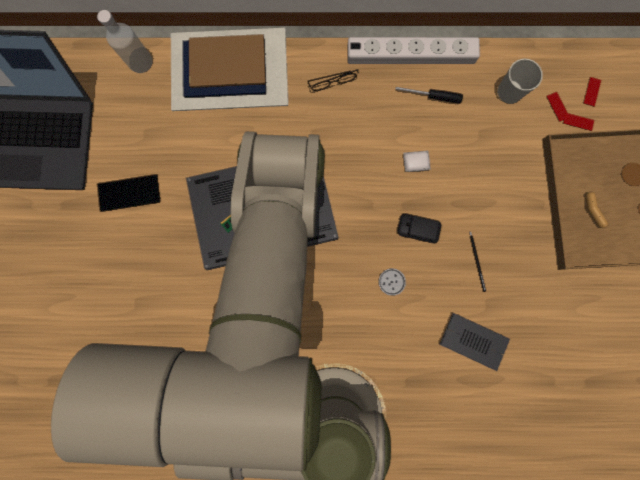

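The wrist view shows the cover (vent slots at (322,243)) flat on the laptop, with all four corners at 31.0–31.1 mm against 25.6 mm for the laptop. The top view shows the mouse (419,228), earbud case (416,161), phone (129,193) and old module (about (228,220)) unmoved. The arm is clear, so I'm handing in.

```bash
python3 -c "
from workcell import ticket
print(ticket.sign_off())"
```

```text
the job is handed in; nothing more can be done
None
```

The job is handed in at about 19.5 s of the 58 s allowed: the module lies flat, the smaller cover is over the bay with all four corners measured home, and the mouse, earbud case, phone and old module were left where they were.

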